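# Stand the fallen glass on the dividing table and index it four clicks

### The arm

A 6-joint arm with a two-finger parallel gripper is mounted at the origin on a cart in front of the work surface, level with it; the furniture and walls round the work are solid. World frame = base frame: x ahead of the robot, y to its left, z up, the work surface at z = 0. Lengths are in m, angles in rad, forces in N, time in s.
With the tool pointing down it reaches from about 0.35 to 0.975 m from the base axis. Payload 4.9 kg.
Tool frame: the origin (TCP) lies on the centre line of the jaws, within the pads' length; the fingertips stand manip.tip_reach ahead of it and the grasp point (between the pads) is the TCP (manip.tip_reach is the distance from the TCP to the fingertips, in m); z points along the fingers, y is the line along which they close (so a half turn about z gives the same grasp; the last joint's range is limited). The gripper opens to 85 mm and grips with 20 to 120 N. Pads are 22 mm wide; open, the fingers measure 114 mm over their backs; the gripper's body (76 mm by 85 mm) begins 54 mm behind the grasp point. The pads swing forward as they close: fully open they stand 13 mm farther back than shut.
Start: joints at [-1.228, 0.053, 1.613, -0, 1.476, -0.119], TCP at [0.278, -0.56, 0.25] pointing down, gripper open.
Joint ranges: [-3.01, 3.01], [-1.01, 2.22], [0.06, 2.58], [-1.02, 4.17], [0.09, 2.62], [-3.14, 3.14]. Speed limits (rad/s): [2.57, 2.57, 3.14, 3.14, 3.14, 3.14].

### API

Orientations are given as a unit quaternion [w, x, y, z].
In Python, from plant import manip gives the robot as it stands. The module is installed in compiled form; this text tells all that it offers.
- The arm moves only by the tool move_arm, never from a script. Its argument "rows" is a list of rows, each a list of 7 numbers: the shift along the tool's x, y, z in cm, then the turn, a rotation vector about the tool's x, y, z in degrees, then the opening, from -1 (shut) to 1 (fully open). In form: [[tx, ty, tz, ax, ay, az, jaw], ...]. A call has 1 to 20 rows; each row shifts and turns the commanded pose from where the row before left it, along the tool's axes as they then stand; what a row does not reach is not made up. A row lasts 1/12 s, in which the tool goes at most 41.7 mm and 7.16 degrees, less where a joint would pass 70% of its speed; a pose out of reach is approached as far as the arm can. A call is refused whole if a number of a shift passes 4.17 or a number of a turn 7.16, either way. A call with a gripper value outside its range is refused whole. The fingers move at their own pace and stop on an object; the grip force is fixed at half the most. Time passes only in rows, so rows that do not move let the fingers close. It gives the time, the measured TCP pose, the force, the opening and the grip force at its end, in the units of the state.
- manip.state(): the state, without advancing time (a new reading comes with each control period).
- manip.grab_frame(name): name is "scene" or "top" or "wrist"; returns a dict with "img" (384x512x3 uint8, blue, green, red), "mtx" (3x3 intrinsics, pixels), "R" (3x3) and "t" (3): a world point X has camera coordinates R X + t. Camera axes: x right, y down, z forward; pixel columns grow to the right and rows downward; lengths in m; the calibration is good to about 2 mm. A picture is of the moment at which its call begins. There is no depth.
- manip.job_done(): hands the job in; it is judged then, once.
The state is a dict: "time": time; "joint_pos": joint angles; "joint_vel": joint speeds; "joint_efforts": joint torques, N m; "tool_pos": TCP position; "tool_rot": TCP orientation; "contact_force": force on the tool from outside, world axes, zero at the start; "ft_torque": the same for the moment, N m; "gripper_width": opening from 0.0 (shut) to 1.0 (fully open); "grasp_force": force on a finger pad.
Only numpy, scipy, OpenCV 4.12 (cv2) and the standard library are available. Lean on these libraries where they do the work, as an engineer would, in place of code of your own. Each camera call takes 0.05 s, during which the arm holds its last target. There are 200 camera calls.

### The job

The small cut glass has toppled over on the bench: stand it upright in the middle of the round plate of the dividing table, mouth up, and let go of it while the table's lever is still in its home notch. Then take the black upright grip of the ratchet lever and advance it anticlockwise (seen from above) by exactly four clicks, and finish while still holding the grip with the lever in that fourth notch, the glass still standing in the middle of the plate. Leave the other things on the bench where they are.

Things in the scene. Friction and masses are not known exactly. Their poses are not given: they have to be found in the camera images.
- glass: clear cut tumbler, 80 mm tall, round with nine flats, 66 mm across at the open mouth, 64 mm at 48 mm above the foot, 57 mm at the foot; 0.24 kg. Origin at the centre of its foot, z axis from foot to mouth. Starts lying on its side on the bench, loose, z axis almost level (mouth end 3.5 degrees up, centre of the foot 28 mm above the bench).
- index_stand: dividing table, fixed to the bench: grey foot disc 132 mm across, on it a toothed ratchet wheel and a bare aluminium plate; a sprung brass pawl in a steel guide sticks out on one side to 100 mm from the axis, 30 mm high. Origin on the turning axis at bench height, z up.
- plate_center (a point): centre of the upper face of the round aluminium plate, on the upright turning axis, 42 mm above the bench. The plate is flat, 94 mm across, 7 mm thick, with two scribed centring rings (36 and 69 mm across); it turns with the lever.
- index_lever (a joint): turn of lever and plate together, rad, anticlockwise from above; starts at 0, the home notch. A click is 0.314 (18 degrees): notches at 0, .31, .63, .94, 1.25, 1.57. The push at the grip rises from 3 to 6 N over 11 degrees after a notch, then falls away as the pawl drops into the next (the click). It cannot turn back past a notch; let go halfway, it springs back to the last one.
- lever_grip: black upright round grip at the end of the flat steel lever arm (18 mm wide, upper face 34 mm above the bench), 18 mm in diameter and 53 mm tall, from 34 to 87 mm above the bench, free to spin on its own upright pin, 140 mm from the turning axis. Origin at the centre of its underside.
- grip_top (a point): middle of the top end of the black grip, 87 mm above the bench, 140 mm from the turning axis. As the lever advances it moves on a circle of radius 140 mm about point plate_center, anticlockwise seen from above.
- paste_jar: bystander: closed jar, 52 mm across, 60 mm tall, origin under its centre
- felt_pad: bystander: pale felt block 38x60x22 mm, origin under its centre
- chuck_key: bystander: small steel T-shaped chuck key 66x72x18 mm lying flat, origin under its centre
- wheel_loose: bystander: loose grinding wheel lying flat, 52 mm across, 12 mm thick, origin under its centre
- dividers: bystander: pair of dividers lying flat, 80x140x10 mm, origin under its centre
- cork_rest: bystander: brown cork block 45x70x28 mm, origin under its centre

How it is judged:
On the way:
1. the glass stands upright in the middle of the plate, let go, with the lever still in its home notch (angle between glass's own z axis and vertical below 0.12 rad and horizontal distance between glass and plate_center below 0.015 m and z of glass in the frame of plate_center between -0.005 and 0.005 m and contact force between the fingers and glass below 0.1 N and contact force between glass and index_stand above 0.5 N and value of joint index_lever below 0.12 rad), for 0.3 s.
At the end, for the whole second after the job is handed in: the lever is at rest in its fourth notch (1.20 to 1.37 rad, speed under 0.08 rad/s) and the fingers press on the black grip with more than 2 N; the glass stands on the plate, upright within 0.12 rad, its foot within 15 mm of the plate's centre, untouched by the fingers (angle between glass's own z axis and vertical below 0.12 rad and horizontal distance between glass and plate_center below 0.015 m and z of glass in the frame of plate_center between -0.005 and 0.005 m and contact force between the fingers and glass below 0.1 N and contact force between glass and index_stand above 0.5 N and value of joint index_lever between 1.2 and 1.37 rad and velocity of joint index_lever between -0.08 and 0.08 rad/s and contact force between the fingers and lever_grip above 2 N); the arm keeps its last pose, push and grip.
It fails at once if the lever is pushed on into a fifth click (value of joint index_lever above 1.5 rad).
It fails at once if another thing on the bench is moved by more than 30 mm (distance of any of paste_jar, felt_pad, chuck_key, wheel_loose, dividers, cork_rest from where it was at the start of the episode above 0.03 m).
It also fails if it takes over 51 s, if anything falls off the work surface, if the arm or the gripper's body presses on something with over 40 N, if the wrist force passes 120 N, or if a joint passes its speed limit or range.

## Working session

There is one attempt and no reset: what is moved stays moved. The work goes in short steps, Python scripts to look and compute and a tool call to move; the robot and the scene stay as the last step left them, time stands still between calls to the robot, and variables do not carry over. Pictures are saved under pics/ and viewed, at most 10 in all, crops included, and the job is handed in when it is done.

Besides the shell and the picture viewer there is one more tool, called as name(argument=value, ...), one argument or row to a line, values as JSON. move_arm: Moves the arm, as the interface text tells. Its arguments: {"type":"object","properties":{"rows":{"type":"array","items":{"type":"array","items":{"type":"number"}}}},"required":["rows"]}

```bash
mkdir -p pics; python3 - <<'E'
from plant import manip
import cv2,numpy as np,pickle
s=manip.state();print({k:np.round(v,3) for k,v in s.items()},manip.tip_reach)
F={}
for n in("scene","top"):
    f=manip.grab_frame(n);F[n]=f;print(n,f["mtx"].tolist(),np.round(f["R"],3).tolist(),(-f["R"].T@f["t"]).round(3))
pickle.dump(F,open("f0.pkl","wb"))
cv2.imwrite("pics/top0.png",cv2.resize(F["top"]["img"],(800,600)))
cv2.imwrite("pics/scene0.png",cv2.resize(F["scene"]["img"],(800,600)))
E
```

```text
{'time': np.float64(0.0), 'joint_pos': array([-1.228,  0.053,  1.614,  0.   ,  1.476, -0.119]), 'joint_vel': array([ 0.   , -0.001,  0.   , -0.001, -0.002,  0.001]), 'joint_efforts': array([-0.0000e+00, -3.9369e+01, -3.7017e+01, -0.0000e+00,  7.0000e-03,
        0.0000e+00]), 'tool_pos': array([ 0.278, -0.559,  0.249]), 'tool_rot': array([-0.001,  0.973,  0.229, -0.   ]), 'contact_force': array([-0.596, -0.721, -0.246]), 'ft_torque': array([-0.016,  0.004, -0.077]), 'grasp_force': np.float64(0.0), 'gripper_width': np.float64(0.999)} 0.019
scene [[399.22326401186416, 0.0, 254.18057918264958], [0.0, 399.22326401186416, 194.46699290201113], [0.0, 0.0, 1.0]] [[0.826, -0.564, 0.006], [-0.409, -0.605, -0.683], [0.389, 0.562, -0.73]] [-0.12  -0.884  1.243]
top [[424.0675820522473, 0.0, 253.42255469690534], [0.0, 424.0675820522473, 194.87957114548163], [0.0, 0.0, 1.0]] [[-0.029, -1.0, -0.004], [-0.984, 0.029, -0.174], [0.174, -0.001, -0.985]] [0.207 0.017 1.761]
```

View pics/top0.png

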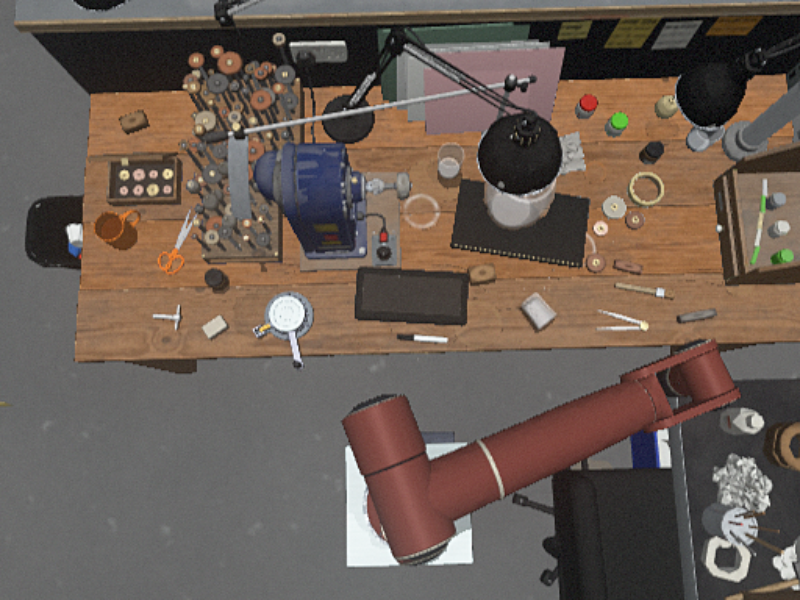

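View pics/scene0.png

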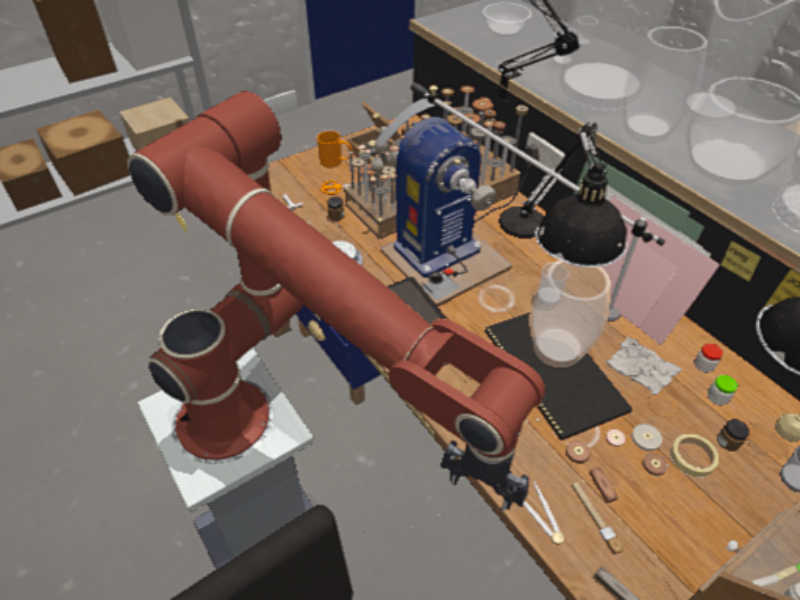

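The top view shows the dividing table at about (288,315), its lever grip at (298,362), and the toppled glass at (538,310). All positions are in 800-px scale. Next I'll zoom in on these and cast rays.

```bash
cat > h.py <<'E'
import numpy as np,cv2
def ray(f,u,v,z):
    d=f["R"].T@np.linalg.inv(f["mtx"])@np.array([u,v,1.]);c=-f["R"].T@f["t"]
    return c+d*(z-c[2])/d[2]
def proj(f,X):
    p=f["mtx"]@(f["R"]@np.asarray(X,float)+f["t"]);return p[:2]/p[2]
E
python3 - <<'E'
import pickle,cv2,numpy as np
from h import *
F=pickle.load(open("f0.pkl","rb"));t=F["top"];im=t["img"]
k=.64
for n,u,v,z in [("plate",288,314,.042),("grip",298,364,.087),("griptopguess",296,360,.034),("glass",538,310,.03),("jar",215,280,.05)]:
    print(n,ray(t,u*k,v*k,z).round(3))
a=cv2.resize(im[180:245,150:220],(400*70//65,400),interpolation=cv2.INTER_CUBIC)
b=cv2.resize(im[180:220,320:372],(520,400),interpolation=cv2.INTER_CUBIC)
print(a.shape,b.shape)
c=np.zeros((400,800,3),np.uint8)
c[:,:430]=a; c[:,430:]=cv2.resize(im[180:232,320:368],(370,400),interpolation=cv2.INTER_CUBIC)
cv2.imwrite("pics/c1.png",c)
E
```

```text
plate [0.493 0.299 0.042]
grip [0.357 0.266 0.087]
griptopguess [0.373 0.279 0.034]
glass [ 0.487 -0.361  0.03 ]
jar [0.589 0.491 0.05 ]
(400, 430, 3) (400, 520, 3)
```

View pics/c1.png

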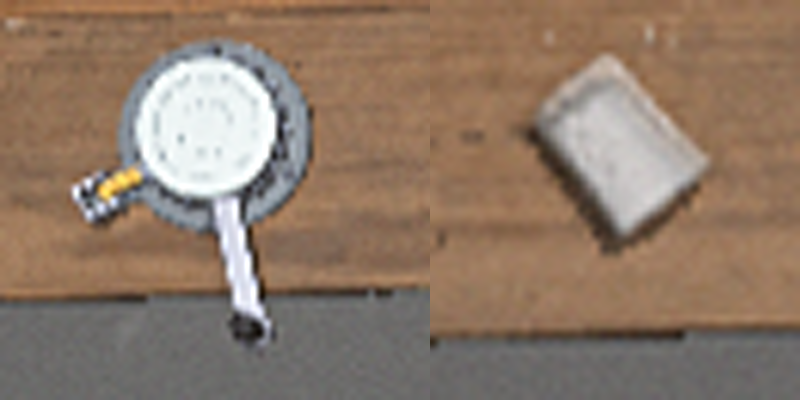

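The crop shows the plate centre at crop (206,127), the grip at (248,325), and the glass corners at (605,55), (710,165), (625,240) and (535,125). I can't tell which end is the mouth, so I'll go closer with the wrist camera.

```bash
python3 - <<'E'
import pickle
from h import *
from plant import manip
F=pickle.load(open("f0.pkl","rb"));t=F["top"]
a=lambda x,y:(150+x/6.143,180+y/6.154)
print("plate",ray(t,*a(206,127),.042),"grip mid",ray(t,*a(248,325),.075))
b=lambda x,y:(320+(x-430)/7.708,180+y/7.692)
for p in [(605,55),(710,165),(625,240),(535,125)]: print(ray(t,*b(*p),.03).round(3))
f=manip.grab_frame("wrist");s=manip.state()
from scipy.spatial.transform import Rotation as R
q=s["tool_rot"];Rt=R.from_quat([q[1],q[2],q[3],q[0]]).as_matrix()
c=-f["R"].T@f["t"];print("cam in tool",(Rt.T@(c-s["tool_pos"])).round(3),"axes",(Rt.T@f["R"].T).round(3).tolist(),f["mtx"][0].round(1))
E
```

```text
plate [0.49488123 0.30217466 0.042     ] grip mid [0.35890734 0.26950269 0.075     ]
[ 0.534 -0.357  0.03 ]
[ 0.473 -0.41   0.03 ]
[ 0.433 -0.361  0.03 ]
[ 0.497 -0.317  0.03 ]
cam in tool [ 0.085  0.    -0.124] axes [[-0.001, -0.944, -0.329], [1.0, -0.001, -0.0], [-0.0, -0.329, 0.944]] [290.7   0.  254.9]
```

move_arm(
  rows=[
    [3,-1,0,0,0,0,1],
    [3,-1,0,0,0,0,1],
    [3,-1,0,0,0,0,1],
    [3,-1,0,0,0,0,1],
    [3,-1,0,0,0,0,1],
    [3,-1,0,0,0,0,1],
    [2,-1,0,0,0,0,1],
    [0,-1,0,0,0,0,1],
    [0,0,0,0,0,0,1],
  ],
)

```text
time: 0.9
tool_pos: [0.4219, -0.397, 0.2499]
tool_rot: [-0.001, 0.973, 0.23, -0.0]
contact_force: [-0.2, 0.0, -0.4]
gripper_width: 0.999
grasp_force: 0.0
```

```bash
python3 - <<'E'
import pickle
from h import *
from plant import manip
f=manip.grab_frame("wrist");pickle.dump(f,open("w1.pkl","wb"));print(proj(f,[.484,-.361,.03]))
cv2.imwrite("pics/w1.png",f["img"])
E
```

```text
[250.7112446  102.51025487]
```

View pics/w1.png

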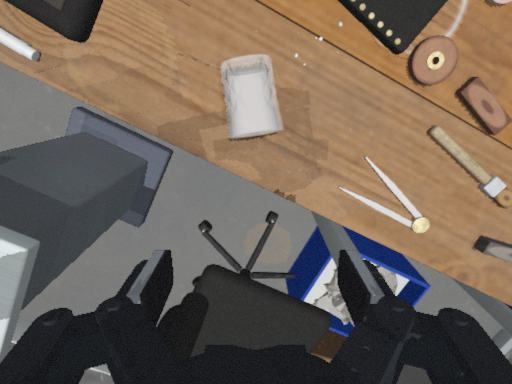

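The wrist view shows the glass nearly under the camera, spanning (222–282, 55–138) and roughly aligned with tool x. I'll enlarge it to tell foot from mouth.

```bash
python3 - <<'E'
import pickle
from h import *
f=pickle.load(open("w1.pkl","rb"))
c=f["img"][40:150,205:300]
c=cv2.resize(c,None,fx=5,fy=5,interpolation=cv2.INTER_CUBIC)
l=cv2.cvtColor(c,cv2.COLOR_BGR2LAB);l[...,0]=cv2.createCLAHE(3,(3,3)).apply(l[...,0])
cv2.imwrite("pics/w1c.png",cv2.cvtColor(l,cv2.COLOR_LAB2BGR))
E
```

```text
(no output)
```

View pics/w1c.png

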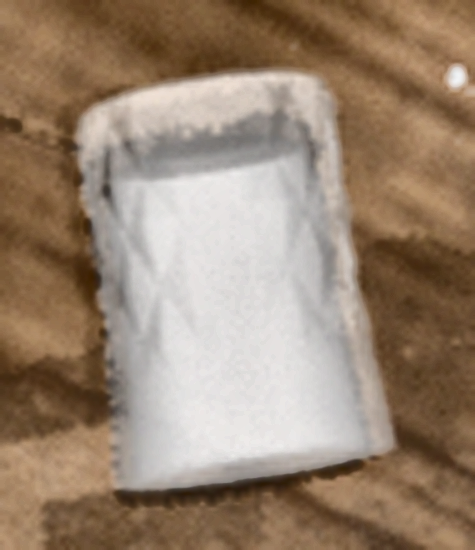

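The enlarged crop shows the thick base and cut flats at the top (foot) at crop (205,85), and the thin rim at the bottom (mouth) at crop (255,472). The mouth therefore points roughly along tool −x.

```bash
python3 - <<'E'
import pickle
from h import *
from plant import manip
from scipy.spatial.transform import Rotation as R
f=pickle.load(open("w1.pkl","rb"));s=manip.state();q=s["tool_rot"];Rt=R.from_quat([q[1],q[2],q[3],q[0]]).as_matrix()
P=lambda x,y,z:ray(f,205+x/5,40+y/5,z)
ft=P(206,83,.028);m=P(256,472,.033)
print(ft,m,np.linalg.norm(m-ft))
L=[P(78,130,.028),P(333,105,.028),P(118,485,.033),P(392,448,.033)];print(np.round(L,3).tolist(),np.linalg.norm(L[0]-L[1]),np.linalg.norm(L[2]-L[3]))
# sides midline
a=(m-ft)[:2];a/=np.linalg.norm(a);print("axis",a,"heading",np.degrees(np.arctan2(a[1],a[0])))
print("tool x,y",Rt[:,0],Rt[:,1]);mm=Rt.T@np.r_[a,0];print("mouth dir in tool",mm, np.degrees(np.arctan2(mm[1],-mm[0])))
g=ft+(m-ft)*45/80;print("grasp",g,"in tool",Rt.T@(g-s["tool_pos"]))
E
```

```text
[ 0.52446221 -0.33555241  0.028     ] [ 0.45516442 -0.38238578  0.033     ] 0.08378871011096554
[[0.504, -0.315, 0.028], [0.533, -0.362, 0.028], [0.438, -0.355, 0.033], [0.474, -0.408, 0.033]] 0.05596800203570649 0.06415619402009429
axis [-0.82853053 -0.55994389] heading -145.94808283314507
tool x,y [ 8.94834936e-01  4.46396643e-01 -6.88353311e-04] [ 4.46396557e-01 -8.94835199e-01 -2.83036998e-04]
mouth dir in tool [-9.91355138e-01  1.31204321e-01  6.45267093e-04] 7.539192552491374
grasp [ 0.4854822  -0.36189618  0.0308125 ] in tool [ 0.07367029 -0.00392095  0.21912977]
```

move_arm(
  rows=[
    [0,0,0,0,0,-3.75,1],
    [0,0,0,0,0,-3.75,1],
    [0,0,0,0,7,0,1],
    [0,0,0,0,7,0,1],
    [0,0,0,0,7,0,1],
    [0,0,0,0,7,0,1],
    [0,0,0,0,7,0,1],
    [0,0,0,0,7,0,1],
    [0,0,0,0,7,0,1],
    [0,0,0,0,1,0,1],
    [0,0,0,0,0,0,1],
    [0,0,0,0,0,0,1],
  ],
)

```text
time: 1.95
tool_pos: [0.4214, -0.3996, 0.2504]
tool_rot: [-0.123, 0.867, 0.264, 0.403]
contact_force: [0.2, -0.2, 0.5]
gripper_width: 1.0
grasp_force: 0.0
```

```bash
cat >> h.py <<'E'
from scipy.spatial.transform import Rotation as Ro
def pose(s):
    q=s["tool_rot"];return np.array(s["tool_pos"]),Ro.from_quat([q[1],q[2],q[3],q[0]]).as_matrix()
def rep(target=None):
    from plant import manip
    s=manip.state();p,R=pose(s)
    print("t",round(float(s["time"]),2),"p",p.round(4),"w",round(float(s["gripper_width"]),3),"gf",s["grasp_force"].round(1),"F",np.round(s["contact_force"],1),"q",np.round(s["joint_pos"],2))
    print("tool x,y,z",R.T.round(3).tolist())
    if target is not None: print("delta tool cm",(R.T@(np.array(target)-p)*100).round(2))
    return s,p,R
E
python3 -c "
from h import *
g=np.array([.4855,-.362,.031]);s,p,R=rep(g)
d=np.array([.8285*.766,.56*.766,-.643]);print('pre',R.T@(g-.1*d-p)*100)"
```

```text
Traceback (most recent call last):
  File "h.py", line 13, in rep
    print("t",round(float(s["time"]),2),"p",p.round(4),"w",round(float(s["gripper_width"]),3),"gf",s["grasp_force"].round(1),"F",np.round(s["contact_force"],1),"q",np.round(s["joint_pos"],2))
                                                                                                   ^^^^^^^^^^^^^^^^^^^^^^
AttributeError: 'float' object has no attribute 'round'
```

```bash
sed -i 's/s\["grasp_force"\].round(1)/round(float(s["grasp_force"]),1)/' h.py
python3 -c "
from h import *
g=np.array([.4855,-.362,.031]);s,p,R=rep(g)
d=np.array([.8285*.766,.56*.766,-.643]);print('pre',R.T@(g-.1*d-p)*100)"
```

```text
t 1.95 p [ 0.4214 -0.3996  0.2504] w 1.0 gf 0.0 F [ 0.2 -0.2  0.5] q [-1.24  0.    1.82  0.83  1.6  -0.36]
tool x,y,z [[0.535, 0.359, 0.765], [0.558, -0.83, 0.0], [0.635, 0.426, -0.645]]
delta tool cm [-11.99   0.45  19.81]
pre [-12.01339411   0.47523983   9.80759628]
```

move_arm(
  rows=[
    [-3,0.1,2.4,0,0,0,1],
    [-3,0.1,2.5,0,0,0,1],
    [-3,0.1,2.5,0,0,0,1],
    [-3,0.15,2.4,0,0,0,1],
    [0,0,2.5,0,0,0,1],
    [0,0,2.5,0,0,0,1],
    [0,0,2.5,0,0,0,1],
    [0,0,1.5,0,0,0,1],
    [0,0,1,0,0,0,1],
    [0,0,0,0,0,0,1],
    [0,0,0,0,0,0,1],
  ],
)

```text
time: 2.87
tool_pos: [0.4868, -0.3612, 0.0319]
tool_rot: [-0.123, 0.867, 0.266, 0.404]
contact_force: [-0.4, -0.3, 0.6]
gripper_width: 1.0
grasp_force: 0.0
```

```bash
python3 -c "
from h import *
rep([.4855,-.362,.031])
from plant import manip
f=manip.grab_frame('wrist');cv2.imwrite('pics/w2.png',f['img'])"
```

```text
t 2.87 p [ 0.4868 -0.3612  0.0319] w 1.0 gf 0.0 F [-0.4 -0.3  0.6] q [-1.1   0.33  1.89  0.93  1.26 -0.59]
tool x,y,z [[0.532, 0.361, 0.766], [0.56, -0.829, 0.002], [0.635, 0.428, -0.643]]
delta tool cm [-0.17 -0.   -0.05]
```

View pics/w2.png

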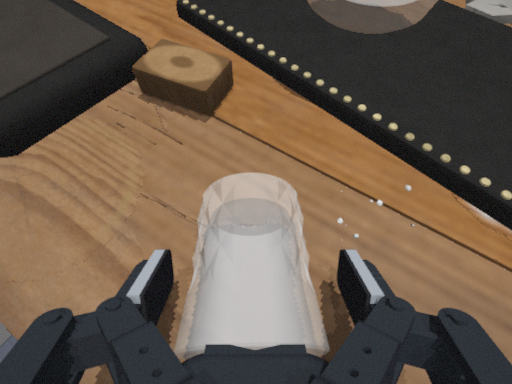

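The glass lies centred between the pads with its thick foot at the far end, around (250,190). Closing the jaws.

move_arm(
  rows=[
    [0,0,0,0,0,0,-1],
    [0,0,0,0,0,0,-1],
    [0,0,0,0,0,0,-1],
    [0,0,0,0,0,0,-1],
    [0,0,0,0,0,0,-1],
    [0,0,0,0,0,0,-1],
    [0,0,0,0,0,0,-1],
    [0,0,0,0,0,0,-1],
  ],
)

```text
time: 3.58
tool_pos: [0.4861, -0.3621, 0.0324]
tool_rot: [-0.123, 0.867, 0.265, 0.405]
contact_force: [-5.2, -0.0, 6.1]
gripper_width: 0.707
grasp_force: 62.7
```

move_arm(
  rows=[
    [0.8,0,-0.6,0,0,0,-1],
    [1.5,0,-1.3,0,0,0,-1],
    [2,0,-1.7,0,0,0,-1],
    [2,0,-1.7,0,0,0,-1],
    [2,0,-1.7,0,0,0,-1],
    [2,0,-1.7,0,0,0,-1],
    [2,0,-1.7,0,0,0,-1],
    [2,0,-1.7,0,0,0,-1],
    [0,0,0,0,0,0,-1],
  ],
)

```text
time: 4.33
tool_pos: [0.4868, -0.3634, 0.225]
tool_rot: [-0.119, 0.866, 0.267, 0.405]
contact_force: [0.9, -0.7, -1.3]
gripper_width: 0.715
grasp_force: 63.8
```

```bash
python3 -c "
from h import *
rep([.4855,-.362,.031])"
```

```text
t 4.33 p [ 0.4868 -0.3634  0.225 ] w 0.715 gf 63.8 F [ 0.9 -0.7 -1.3] q [-1.11  0.03  1.84  0.87  1.47 -0.32]
tool x,y,z [[0.529, 0.365, 0.766], [0.558, -0.83, 0.01], [0.639, 0.422, -0.643]]
delta tool cm [-14.88  -0.39  12.45]
```

move_arm(
  rows=[
    [0,0,0,0,-3,0,-1],
    [0,0,0,0,-6,0,-1],
    [0,0,0,0,-7,0,-1],
    [0,0,0,0,-7,0,-1],
    [0,0,0,0,-7,0,-1],
    [0,0,0,0,-7,0,-1],
    [0,0,0,0,-7,0,-1],
    [0,0,0,0,-6,0,-1],
    [0,0,0,0,0,-4,-1],
    [0,0,0,0,0,-7,-1],
    [0,0,0,0,0,-7,-1],
    [0,0,0,0,0,-7,-1],
    [0,0,0,0,0,-7,-1],
    [0,0,0,0,0,-7,-1],
    [0,0,0,0,0,-7,-1],
    [0,0,0,0,0,-7,-1],
    [0,0,0,0,0,-7,-1],
    [0,0,0,0,0,-5,-1],
    [0,0,0,0,0,-3,-1],
    [0,0,0,0,0,0,-1],
  ],
)

```text
time: 6.0
tool_pos: [0.4849, -0.3606, 0.2165]
tool_rot: [-0.001, 0.629, 0.777, 0.0]
contact_force: [-0.1, 0.4, -2.4]
gripper_width: 0.711
grasp_force: 64.1
```

```bash
python3 -c "
from h import *
rep([.495,.302,.25])"
```

```text
t 6.0 p [ 0.4849 -0.3606  0.2165] w 0.711 gf 64.1 F [-0.1  0.4 -2.4] q [-0.76  0.03  1.69  0.    1.42 -0.97]
tool x,y,z [[-0.208, 0.978, 0.003], [0.978, 0.208, -0.001], [-0.002, 0.002, -1.0]]
delta tool cm [64.61 14.77 -3.2 ]
```

move_arm(
  rows=[
    [1.2,0.3,-0.3,0,0,0,-1],
    [2.4,0.5,-0.6,0,0,0,-1],
    [3.6,0.8,-0.6,0,0,0,-1],
    [3.6,0.8,-0.6,0,0,0,-1],
    [3.6,0.8,-0.6,0,0,0,-1],
    [3.6,0.8,-0.5,0,0,0,-1],
    [3.6,0.8,0,0,0,0,-1],
    [3.6,0.8,0,0,0,0,-1],
    [3.6,0.8,0,0,0,0,-1],
    [3.6,0.8,0,0,0,0,-1],
    [3.6,0.8,0,0,0,0,-1],
    [3.6,0.8,0,0,0,0,-1],
    [3.6,0.8,0,0,0,0,-1],
    [3.6,0.8,0,0,0,0,-1],
    [3.6,0.8,0,0,0,0,-1],
    [3.6,0.8,0,0,0,0,-1],
    [3.6,0.8,0,0,0,0,-1],
    [3.6,0.8,0,0,0,0,-1],
    [2.4,0.6,0,0,0,0,-1],
    [1.2,0.3,0,0,0,0,-1],
  ],
)

```text
time: 7.67
tool_pos: [0.4916, 0.3059, 0.2498]
tool_rot: [-0.001, 0.629, 0.778, -0.0]
contact_force: [0.3, -1.1, -2.7]
gripper_width: 0.711
grasp_force: 64.3
```

move_arm(
  rows=[
    [0,0,0,0,-3,0,-1],
    [0,0,0,0,-6,0,-1],
    [0,0,0,0,-6,0,-1],
    [0,0,0,0,-6,0,-1],
    [0,0,0,0,-6,0,-1],
    [0,0,0,0,-6,0,-1],
    [0,0,0,0,-3.5,0,-1],
    [0,0,0,0,0,0,-1],
    [0,0,0,0,0,0,-1],
  ],
)

```text
time: 8.42
tool_pos: [0.4925, 0.3028, 0.2493]
tool_rot: [0.242, 0.598, 0.738, -0.197]
contact_force: [-0.5, 0.9, -2.5]
gripper_width: 0.71
grasp_force: 64.4
```

```bash
python3 -c "
from h import *
import pickle
s,p,R=rep([.495,.302,.1])
from plant import manip
F={n:manip.grab_frame(n) for n in ('scene','top','wrist')};pickle.dump((F,p,R),open('f2.pkl','wb'))
print([proj(F[n],p) for n in F])
c=np.zeros((480,800,3),np.uint8)
for i,n in enumerate(('scene','top')):
    u,v=proj(F[n],p).astype(int);u=np.clip(u,50,461);v=np.clip(v,60,323)
    c[:,i*400:i*400+400]=cv2.resize(F[n]['img'][v-60:v+60,u-50:u+50],(400,480),interpolation=cv2.INTER_CUBIC);print(n,u,v)
cv2.imwrite('pics/c2.png',c)"
```

```text
t 8.42 p [0.4925 0.3028 0.2493] w 0.71 gf 64.4 F [-0.5  0.9 -2.5] q [ 0.66  0.14  1.61 -0.57  1.69  0.47]
tool x,y,z [[-0.168, 0.787, -0.594], [0.978, 0.207, -0.002], [0.122, -0.581, -0.805]]
delta tool cm [ 8.76  0.25 12.1 ]
[array([212.50089846, 123.4629067 ]), array([173.86571199, 192.13532079]), array([252.5694655 , 266.20151554])]
scene 212 123
top 173 192
```

View pics/c2.png

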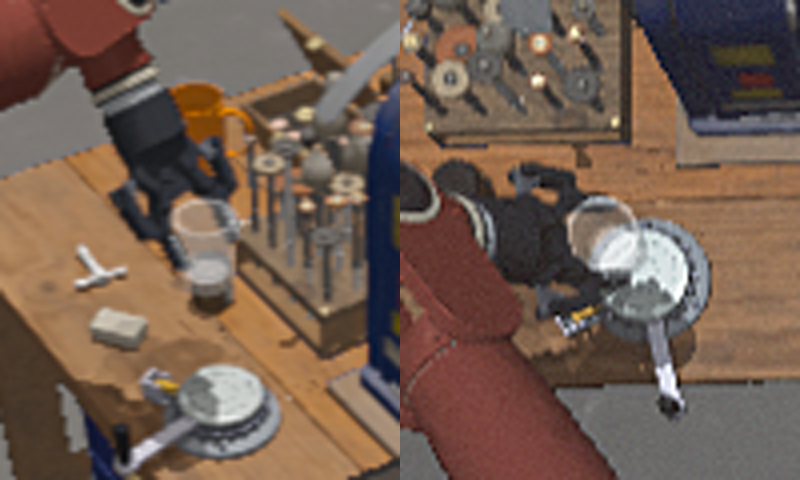

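The glass hangs almost upright in the jaws. In the scene crop the mouth is at about (205,215) and the foot at about (210,290). In the top crop the mouth is at about (603,228). I'll triangulate the mouth and compare with an upright glass.

```bash
python3 - <<'E'
from h import *
import pickle
F,p,R=pickle.load(open('f2.pkl','rb'));S,T=F['scene'],F['top']
def tri(us,ut):
    P=[f["mtx"]@np.c_[f["R"],f["t"]] for f in(S,T)]
    X=cv2.triangulatePoints(P[0],P[1],np.array(us,float),np.array(ut,float));return (X[:3]/X[3]).ravel()
m=tri((162+205/4,63+216/4),(123+(603-400)/4,132+228/4));print("mouth",m, "rel tcp",m-p)
# upright glass, grasp 45 above foot
for h in(-.045,.035):
    print(h,"scene crop",(proj(S,p+[0,0,h])-[162,63])*4,"top crop",(proj(T,p+[0,0,h])-[123,132])*4+[400,0],"wrist",proj(F['wrist'],p+[0,0,h]))
w=F['wrist']['img']
sc=cv2.resize(S['img'][100:155,185:240],(440,440),interpolation=cv2.INTER_CUBIC)
c=np.zeros((480,800,3),np.uint8);c[:440,:440]=sc
c[:384,440:]=w[:,76:436]
cv2.imwrite('pics/c3.png',c)
E
```

```text
mouth [0.49656304 0.29719476 0.28336146] rel tcp [ 0.00408272 -0.00565498  0.03401909]
-0.045 scene crop [205.05591147 276.96383435] top crop [612.54735059 249.22342669] wrist [252.91696399 191.55280632]
0.035 scene crop [199.54313913 213.54788976] top crop [596.02683558 233.43461706] wrist [252.20146673 345.25404147]
```

View pics/c3.png

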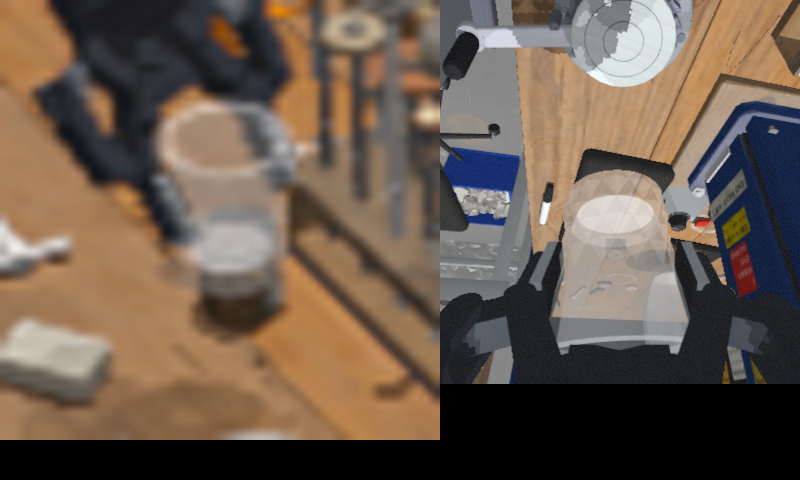

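```bash
python3 - <<'E'
from h import *
import pickle
F,p,R=pickle.load(open('f2.pkl','rb'));W=F['wrist'];S=F['scene']
hd=np.array([R[0,2],R[1,2],0]);hd/=np.linalg.norm(hd);lat=np.cross([0,0,1],hd)
t=np.linspace(0,2*np.pi,73)
for phi in(-6,-3,0,3,6):
  for e in(.003,.007):
   for h in (.042,):
    z=Ro.from_rotvec(np.radians(phi)*lat).apply([0,0,1]);x=Ro.from_rotvec(np.radians(phi)*lat).apply(hd)
    o=p+hd*e-z*h
    q=lambda f,r,zz:np.array([proj(f,o+z*zz+r*(np.cos(a)*x+np.sin(a)*lat)) for a in t])
    a,b,c=q(W,.0285,0),q(W,.033,.08),q(S,.0285,0)
    sc=proj(S,o+z*.08);sf=q(S,.0285,0)
    print(phi,e,"wrist foot v",a[:,1].min().round(1),a[:,1].max().round(1),"u",a[:,0].min().round(1),a[:,0].max().round(1),"mouth v",b[:,1].min().round(1),b[:,1].max().round(1),"| scene mouth",sc.round(1),"foot c",proj(S,o).round(1),"low",sf[sf[:,1].argmax()].round(1))
E
```

```text
-6 0.003 wrist foot v 169.5 229.0 u 205.1 300.8 mouth v 330.2 367.1 | scene mouth [211.7 115.7] foot c [214.4 132.4] low [213.4 136.3]
-6 0.007 wrist foot v 174.1 231.7 u 206.0 299.9 mouth v 332.2 367.6 | scene mouth [212.3 116.1] foot c [215.1 132.8] low [214.1 136.8]
-3 0.003 wrist foot v 168.7 225.4 u 204.6 301.3 mouth v 337.2 363.8 | scene mouth [212.  115.9] foot c [214.1 132.2] low [213.1 136.3]
-3 0.007 wrist foot v 173.4 228.1 u 205.5 300.4 mouth v 339.0 364.4 | scene mouth [212.7 116.3] foot c [214.7 132.6] low [213.8 136.8]
0 0.003 wrist foot v 168.1 221.8 u 204.0 301.8 mouth v 343.9 360.4 | scene mouth [212.3 116.1] foot c [213.7 132. ] low [213.4 136.3]
0 0.007 wrist foot v 173.0 224.6 u 205.0 300.9 mouth v 345.4 361.0 | scene mouth [213.  116.5] foot c [214.3 132.4] low [214.  136.7]
3 0.003 wrist foot v 167.8 218.3 u 203.4 302.3 mouth v 350.2 356.9 | scene mouth [212.7 116.3] foot c [213.3 131.7] low [213.  136.3]
3 0.007 wrist foot v 172.7 221.2 u 204.4 301.4 mouth v 351.5 357.6 | scene mouth [213.3 116.7] foot c [214.  132.2] low [213.7 136.7]
6 0.003 wrist foot v 167.7 214.8 u 202.7 302.9 mouth v 353.2 356.1 | scene mouth [213.  116.5] foot c [213.  131.5] low [213.3 136.2]
6 0.007 wrist foot v 172.8 217.8 u 203.8 302.0 mouth v 354.0 357.2 | scene mouth [213.7 117. ] foot c [213.6 131.9] low [213.9 136.6]
```

```bash
python3 - <<'E'
from h import *
import pickle
from scipy.optimize import least_squares
F,p,R=pickle.load(open('f2.pkl','rb'));W=F['wrist'];S=F['scene'];T=F['top']
hd=np.array([R[0,2],R[1,2],0]);hd/=np.linalg.norm(hd);lat=np.cross([0,0,1],hd)
def pts(v):
    phi,e,h=v[0],v[1]/100,v[2]/100
    rr=Ro.from_rotvec(phi/10*lat);z,x=rr.apply([0,0,1]),rr.apply(hd);o=p+hd*e-z*h
    return z,x,o
def res(v,full=False):
    z,x,o=pts(v)
    r=[proj(W,o+x*.0285)[1]-170,proj(W,o+z*.08+x*.033)[1]-319,
       *(2*(proj(S,o+z*.08)-[213.1,118.])),*(2*(proj(T,o+z*.08)-[173.8,189.]))]
    return r
s=least_squares(res,[0,.5,4.5]);print("tilt deg",np.degrees(s.x[0]/10),"e,h cm",s.x[1:],np.round(s.fun,1));z,x,o=pts(s.x)
print("foot",o,"rel",o-p,"mouth",o+z*.08)
E
```

```text
tilt deg 35.31931822387764 e,h cm [-2.07937936  3.53506536] [ 2.1 -2.2 -0.8 -2.8 -1.   1.9]
foot [0.48401503 0.34320253 0.22049826] rel [-0.00846529  0.04035279 -0.02884411] mouth [0.49351088 0.29793721 0.28577368]
```

move_arm(
  rows=[
    [0.9,0,1.1,0,0,0,-1],
    [1.7,0.1,2.1,0,0,0,-1],
    [1.7,0.1,2.1,0,0,0,-1],
    [1.7,0.1,2.1,0,0,0,-1],
    [1.5,0,1.9,0,0,0,-1],
    [0.8,0,1,0,0,0,-1],
    [0.4,0,0.5,0,0,0,-1],
    [0,0,0,0,0,0,-1],
    [0,0,0,0,0,0,-1],
  ],
)

```text
time: 9.32
tool_pos: [0.4955, 0.309, 0.1129]
tool_rot: [0.244, 0.598, 0.738, -0.197]
contact_force: [0.4, -0.7, -2.4]
gripper_width: 0.71
grasp_force: 64.4
```

```bash
python3 - <<'E'
from h import *
import pickle
from plant import manip
s,p,R=rep([.4935,.309,.088])
F={n:manip.grab_frame(n) for n in ('scene','wrist')};pickle.dump((F,p,R),open('f3.pkl','wb'))
W=F['wrist'];print("plate centre wrist",proj(W,[.495,.302,.042]))
c=np.zeros((600,800,3),np.uint8)
c[:576,:480]=cv2.resize(W['img'][140:380,150:350],(480,576),interpolation=cv2.INTER_CUBIC)
u,v=proj(F['scene'],[.495,.302,.08]).astype(int);print(u,v)
c[:480,480:]=cv2.resize(F['scene']['img'][v-30:v+30,u-20:u+20],(320,480),interpolation=cv2.INTER_CUBIC)
cv2.imwrite('pics/c4.png',c)
E
```

```text
t 9.32 p [0.4955 0.309  0.1129] w 0.71 gf 64.4 F [ 0.4 -0.7 -2.4] q [ 0.67  0.29  1.67 -0.56  1.5   0.6 ]
tool x,y,z [[-0.166, 0.787, -0.595], [0.978, 0.207, 0.002], [0.124, -0.581, -0.804]]
delta tool cm [ 1.51 -0.2   1.98]
plate centre wrist [250.24614207 166.5424296 ]
215 154
```

View pics/c4.png

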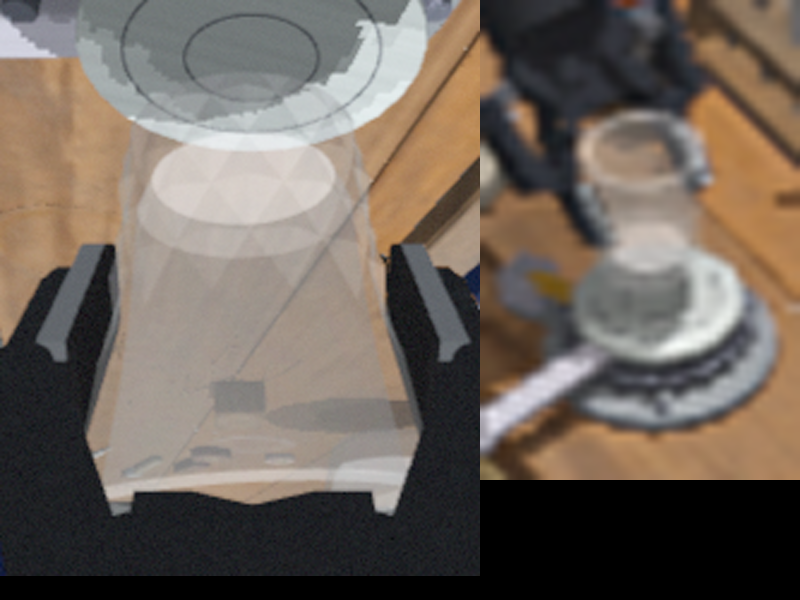

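The wrist crop shows the plate rings centred at crop (252,57). The foot's far edge is at about (250,72), with its sides at x 130 and 365. In the scene crop the glass looks upright above the plate. Next I'll compute the plate offset from the foot in the same camera.

```bash
python3 - <<'E'
from h import *
import pickle
F,p,R=pickle.load(open('f3.pkl','rb'));W=F['wrist'];S=F['scene']
hd=np.array([R[0,2],R[1,2],0]);hd/=np.linalg.norm(hd);lat=np.cross([0,0,1],hd)
pc=ray(W,150+252/2.4,140+57/2.4,.042);print("plate from wrist",pc.round(4),"(top: .4949 .3022)")
for h in(.040,.043,.046,.049,.052):
    fe=ray(W,253,170,p[2]-h);o=fe-hd*.0285;a=o-p
    sm=proj(S,[o[0],o[1],p[2]+.08-h]);sf=proj(S,[o[0],o[1],p[2]-h])
    l=ray(W,150+130/2.4,190,p[2]-h);r=ray(W,150+365/2.4,190,p[2]-h)
    print(h,"e",(a@hd).round(4),"lat",(a@lat).round(4),"foot",o.round(4),"wid",np.linalg.norm(l-r).round(4),"scene crop mouth",((sm-[195,124])*8+[480,0]).round(0),"foot",((sf-[195,124])*8+[480,0]).round(0),"shift needed",(pc-o)[:2].round(4))
E
```

```text
plate from wrist [0.4975 0.3054 0.042 ] (top: .4949 .3022)
0.04 e -0.0569 lat 0.0002 foot [0.4838 0.3647 0.0729] wid 0.0535 scene crop mouth [561.  88.] foot [573. 201.] shift needed [ 0.0137 -0.0593]
0.043 e -0.0531 lat 0.0001 foot [0.4846 0.361  0.0699] wid 0.0552 scene crop mouth [566.  96.] foot [578. 208.] shift needed [ 0.0129 -0.0556]
0.046 e -0.0493 lat 0.0001 foot [0.4853 0.3573 0.0669] wid 0.057 scene crop mouth [571. 103.] foot [583. 215.] shift needed [ 0.0121 -0.0519]
0.049 e -0.0456 lat 0.0001 foot [0.4861 0.3536 0.0639] wid 0.0588 scene crop mouth [576. 110.] foot [588. 223.] shift needed [ 0.0114 -0.0482]
0.052 e -0.0418 lat 0.0 foot [0.4868 0.3499 0.0609] wid 0.0606 scene crop mouth [581. 118.] foot [593. 230.] shift needed [ 0.0106 -0.0445]
```

```bash
python3 - <<'E'
from h import *
import pickle
F,p,R=pickle.load(open('f3.pkl','rb'));W=F['wrist'];S=F['scene']
hd=np.array([R[0,2],R[1,2],0]);hd/=np.linalg.norm(hd)
pc=ray(W,150+252/2.4,140+57/2.4,.042)
k=lambda X:((proj(S,X)-[195,124])*8+[480,0]).round(0)
print("plate centre expected scene crop",k([.495,.302,.042]),k(pc),"observed ~ (660,303); tcp",k(p))
for h in(.040,.043,.046,.049,.052):
    o=ray(W,253,170,p[2]-h)+hd*.0285
    print(h,"e",((o-p)@hd).round(4),"scene mouth",k(o+[0,0,.08]),"foot",k(o),"shift",(pc-o)[:2].round(4))
t=np.linspace(0,2*np.pi,60);o=ray(W,253,170,p[2]-.046)+hd*.0285
for r,z in((.033,.08),(.0285,0)):
    a=np.array([k(o+[r*np.cos(x),r*np.sin(x),z]) for x in t]);print("ellipse",a.min(0),a.max(0))
E
```

```text
plate centre expected scene crop [651. 297.] [652. 292.] observed ~ (660,303); tcp [637. 192.]
0.04 e 0.0001 scene mouth [632. 135.] foot [642. 248.] shift [ 0.0017 -0.0035]
0.043 e 0.0039 scene mouth [637. 142.] foot [647. 255.] shift [0.001  0.0002]
0.046 e 0.0077 scene mouth [642. 150.] foot [652. 262.] shift [0.0002 0.0039]
0.049 e 0.0114 scene mouth [648. 157.] foot [657. 270.] shift [-0.0005  0.0076]
0.052 e 0.0152 scene mouth [653. 165.] foot [662. 277.] shift [-0.0013  0.0113]
ellipse [581. 111.] [704. 190.]
ellipse [600. 228.] [704. 297.]
```

The scene ellipse matches an upright glass gripped 46 mm above the foot. It needs to shift only about 2 mm, so I'll descend gently.

move_arm(
  rows=[
    [0.4,0,0.4,0,0,0,-1],
    [0.4,0,0.4,0,0,0,-1],
    [0.4,0,0.4,0,0,0,-1],
    [0.25,0,0.3,0,0,0,-1],
    [0,0,0,0,0,0,-1],
    [0,0,0,0,0,0,-1],
  ],
)

```text
time: 9.92
tool_pos: [0.494, 0.3113, 0.0905]
tool_rot: [0.243, 0.598, 0.738, -0.198]
contact_force: [0.2, 0.5, -1.7]
gripper_width: 0.711
grasp_force: 64.4
```

move_arm(
  rows=[
    [0.06,0,0.08,0,0,0,-1],
    [0.06,0,0.08,0,0,0,-1],
    [0,0,0,0,0,0,-1],
  ],
)

```text
time: 10.17
tool_pos: [0.4944, 0.3116, 0.0892]
tool_rot: [0.243, 0.598, 0.738, -0.197]
contact_force: [-0.5, 0.2, -3.3]
gripper_width: 0.712
grasp_force: 64.4
```

move_arm(
  rows=[
    [0.06,0,0.08,0,0,0,-1],
    [0.06,0,0.08,0,0,0,-1],
    [0,0,0,0,0,0,-1],
  ],
)

```text
time: 10.42
tool_pos: [0.4946, 0.3117, 0.0882]
tool_rot: [0.244, 0.598, 0.738, -0.197]
contact_force: [-1.0, -0.1, 3.0]
gripper_width: 0.709
grasp_force: 64.5
```

Contact at TCP height 88 mm, which matches the 46 mm grasp height. Releasing.

move_arm(
  rows=[
    [0,0,0,0,0,0,1],
    [0,0,0,0,0,0,1],
    [0,0,0,0,0,0,1],
    [0,0,0,0,0,0,1],
    [0,0,0,0,0,0,1],
    [0,0,0,0,0,0,1],
    [0,0,0,0,0,0,1],
    [0,0,0,0,0,0,1],
  ],
)

```text
time: 11.08
tool_pos: [0.4943, 0.3116, 0.0871]
tool_rot: [0.243, 0.598, 0.738, -0.197]
contact_force: [0.0, 0.3, 0.2]
gripper_width: 1.002
grasp_force: 0.0
```

move_arm(
  rows=[
    [0,0,-0.5,0,0,0,1],
    [0,0,-1,0,0,0,1],
    [0,0,-2,0,0,0,1],
    [0,0,-3,0,0,0,1],
    [0,0,-3,0,0,0,1],
    [0,0,-3,0,0,0,1],
    [0,0,-3,0,0,0,1],
    [0,0,-3,0,0,0,1],
    [0,0,-1,0,0,0,1],
    [0,0,0,0,0,0,1],
  ],
)

```text
time: 11.92
tool_pos: [0.4708, 0.4275, 0.2477]
tool_rot: [0.244, 0.598, 0.738, -0.194]
contact_force: [0.6, 0.4, -0.1]
gripper_width: 0.999
grasp_force: 0.0
```

```bash
python3 - <<'E'
from h import *
import pickle
from plant import manip
s,p,R=rep([.36,.27,.24])
F={n:manip.grab_frame(n) for n in ('scene','top','wrist')};pickle.dump((F,p,R),open('f4.pkl','wb'))
W=F['wrist'];S=F['scene']
for n in F: print(n,"plate",proj(F[n],[.495,.302,.042]),"grip",proj(F[n],[.359,.2695,.06]))
c=np.zeros((480,800,3),np.uint8)
c[:384,:400]=W['img'][:,50:450]
u,v=proj(S,[.495,.302,.06]).astype(int);print(u,v)
c[:480,400:]=cv2.resize(S['img'][v-30:v+30,u-30:u+20],(400,480),interpolation=cv2.INTER_CUBIC)
cv2.imwrite('pics/c5.png',c)
E
```

```text
t 11.92 p [0.4708 0.4275 0.2477] w 0.999 gf 0.0 F [ 0.6  0.4 -0.1] q [ 0.82  0.32  1.41 -0.52  1.78  0.59]
tool x,y,z [[-0.165, 0.789, -0.592], [0.978, 0.209, 0.006], [0.128, -0.578, -0.806]]
delta tool cm [-10.13 -14.13   8.3 ]
scene plate [216.36696788 161.11117607] grip [192.43342162 174.26653204]
top plate [183.57660475 200.60723899] grip [190.93250704 233.10774109]
wrist plate [253.96138033 145.54939292] grip [139.25745699 158.45720868]
216 158
```

View pics/c5.png

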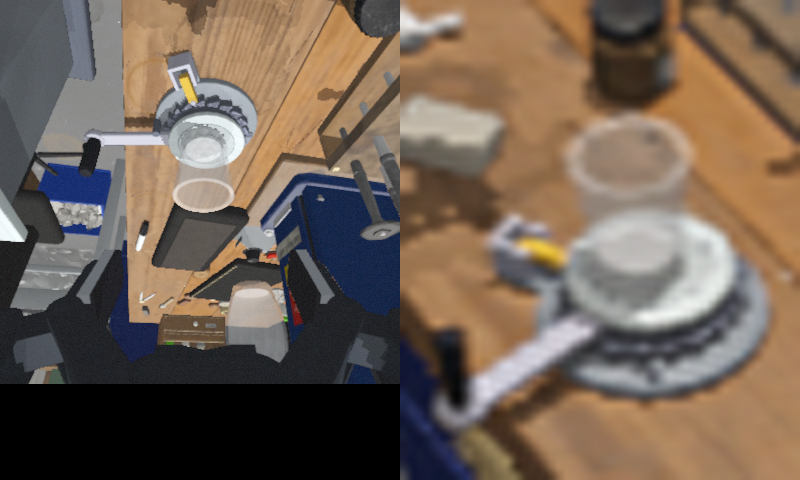

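The glass stands upright inside the plate's rings and the lever is still home. The grip shows in the wrist crop with its base at (95,135) and its top at (90,170), which matches the earlier estimate. Now to the grip.

move_arm(
  rows=[
    [0,0,0,0,4,0,1],
    [0,0,0,0,6.5,0,1],
    [0,0,0,0,6.5,0,1],
    [0,0,0,0,6.5,0,1],
    [0,0,0,0,6.5,0,1],
    [0,0,0,0,6.5,0,1],
    [-1,-1,0,0,0,0,1],
    [-2,-2.2,0.5,0,0,0,1],
    [-2,-2.2,0.5,0,0,0,1],
    [-2,-2.2,0.5,0,0,0,1],
    [-2,-2.2,0.5,0,0,0,1],
    [-2,-2.2,0.5,0,0,0,1],
    [-1.3,-1.5,0.5,0,0,0,1],
    [-0.7,-0.8,0,0,0,0,1],
    [0,0,0,0,0,0,1],
    [0,0,0,0,0,0,1],
  ],
)

```text
time: 13.4
tool_pos: [0.3568, 0.2673, 0.2123]
tool_rot: [-0.0, 0.63, 0.776, -0.001]
contact_force: [1.1, 0.6, -0.4]
gripper_width: 0.997
grasp_force: 0.0
```

```bash
python3 - <<'E'
from h import *
import pickle
from plant import manip
s,p,R=rep([.359,.2695,.062])
F={n:manip.grab_frame(n) for n in ('top','wrist')};pickle.dump((F,p,R),open('f5.pkl','wb'))
W=F['wrist'];g=cv2.cvtColor(W['img'],cv2.COLOR_BGR2GRAY)
for z in(.034,.06,.087): print(z,proj(W,[.359,.2695,z]).round(1))
u,v=proj(W,[.359,.2695,.06]).astype(int)
m=(g<45).astype(np.uint8);n,l,st,ce=cv2.connectedComponentsWithStats(m)
for i in range(1,n):
    if st[i,4]>60: print(st[i],ce[i].round(1))
E
```

```text
t 13.4 p [0.3568 0.2673 0.2123] w 0.997 gf 0.0 F [ 1.1  0.6 -0.4] q [ 0.48 -0.37  2.05  0.    1.46  0.27]
tool x,y,z [[-0.206, 0.979, -0.0], [0.979, 0.206, -0.002], [-0.002, -0.001, -1.0]]
delta tool cm [ 0.18  0.29 15.03]
0.034 [256.7 171.6]
0.06 [256.7 178.6]
0.087 [256.9 187.2]
[251 162  18  27 388] [259.3 175.1]
[    0   229   512   155 34224] [272.8 339. ]
```

```bash
python3 - <<'E'
from h import *
import pickle
F,p,R=pickle.load(open('f5.pkl','rb'));W=F['wrist'];g=cv2.cvtColor(W['img'],cv2.COLOR_BGR2GRAY)
print(g[150:210:1,260].tolist())
for v in(168,176,184,190): print(v,g[v,240:282].tolist())
t=np.linspace(0,6.28,60)
for r,z in((.009,.034),(.009,.087)):
    a=np.array([proj(W,[.359+r*np.cos(x),.2695+r*np.sin(x),z]) for x in t]);print(a.min(0).round(1),a.max(0).round(1))
E
```

```text
[127, 128, 125, 126, 122, 107, 122, 167, 179, 182, 176, 139, 19, 22, 20, 22, 20, 23, 24, 22, 15, 16, 17, 29, 18, 16, 33, 33, 40, 39, 45, 57, 51, 30, 30, 32, 26, 33, 23, 79, 124, 125, 123, 123, 122, 124, 125, 124, 127, 124, 128, 133, 124, 122, 121, 124, 126, 124, 125, 125]
168 [127, 129, 126, 127, 125, 124, 125, 112, 115, 125, 117, 79, 22, 24, 21, 23, 19, 20, 16, 16, 24, 24, 17, 21, 19, 19, 20, 59, 105, 115, 112, 118, 123, 120, 120, 119, 121, 121, 173, 192, 191, 190]
176 [125, 124, 123, 123, 124, 123, 124, 124, 126, 125, 86, 23, 15, 19, 23, 22, 26, 23, 28, 33, 33, 30, 29, 20, 26, 18, 20, 16, 20, 102, 125, 126, 123, 124, 123, 125, 92, 58, 60, 56, 53, 78]
184 [123, 125, 125, 124, 125, 125, 121, 127, 121, 124, 126, 85, 24, 27, 29, 28, 31, 26, 28, 31, 30, 31, 28, 27, 27, 28, 22, 28, 59, 109, 122, 124, 123, 121, 89, 50, 51, 57, 54, 81, 102, 112]
190 [121, 123, 125, 124, 121, 124, 123, 121, 122, 121, 122, 123, 122, 124, 122, 125, 124, 124, 126, 123, 124, 124, 124, 124, 124, 126, 123, 125, 125, 124, 122, 123, 125, 94, 54, 56, 56, 58, 94, 113, 118, 115]
[248.3 163.5] [265.  179.6]
[246.9 177.6] [266.8 196.5]
```

move_arm(
  rows=[
    [0.3,0.4,1,0,0,0,1],
    [0,0,2,0,0,0,1],
    [0,0,2,0,0,0,1],
    [0,0,2,0,0,0,1],
    [0,0,2,0,0,0,1],
    [0,0,2,0,0,0,1],
    [0,0,2,0,0,0,1],
    [0,0,1.2,0,0,0,1],
    [0,0,0.8,0,0,0,1],
    [0,0,0,0,0,0,1],
    [0,0,0,0,0,0,1],
  ],
)

```text
time: 14.42
tool_pos: [0.3607, 0.2722, 0.0635]
tool_rot: [-0.0, 0.629, 0.777, -0.0]
contact_force: [-0.8, 0.2, 1.2]
gripper_width: 0.999
grasp_force: 0.0
```

move_arm(
  rows=[
    [0,0,0,0,0,0,-1],
    [0,0,0,0,0,0,-1],
    [0,0,0,0,0,0,-1],
    [0,0,0,0,0,0,-1],
    [0,0,0,0,0,0,-1],
    [0,0,0,0,0,0,-1],
    [0,0,0,0,0,0,-1],
    [0,0,0,0,0,0,-1],
    [0,0,0,0,0,0,-1],
    [0,0,0,0,0,0,-1],
  ],
)

```text
time: 15.25
tool_pos: [0.3606, 0.2721, 0.0645]
tool_rot: [-0.0, 0.63, 0.777, -0.0]
contact_force: [-2.5, -0.9, 5.2]
gripper_width: 0.197
grasp_force: 58.5
```

```bash
python3 -c "
from h import *
s,p,R=rep([.36,.271,.062]);print(s['ft_torque'])
from plant import manip
import pickle
W=manip.grab_frame('wrist');pickle.dump(W,open('w6.pkl','wb'))
print(proj(W,[.36,.271,.087]))
c=cv2.cvtColor(W['img'],cv2.COLOR_BGR2GRAY);print(c[200:300:4,256].tolist())"
```

```text
t 15.25 p [0.3606 0.2721 0.0645] w 0.197 gf 58.5 F [-2.5 -0.9  5.2] q [ 0.48 -0.17  2.16  0.    1.16  0.27]
tool x,y,z [[-0.207, 0.978, 0.0], [0.978, 0.207, -0.0], [-0.0, -0.0, -1.0]]
delta tool cm [-0.09 -0.08  0.25]
[-0.20560383  0.51381874 -0.01750863]
[251.72292614 302.20700292]
[137, 137, 137, 128, 102, 117, 112, 25, 23, 22, 29, 27, 13, 26, 26, 26, 22, 24, 30, 28, 28, 19, 23, 31, 28]
```

The jaws hold the grip (opening about 17 mm, 58 N). Advancing along the 140 mm arc in 2° steps, first click.

move_arm(
  rows=[
    [-0.49,0.02,0,0,0,0,-1],
    [-0.49,0.04,0,0,0,0,-1],
    [-0.49,0.06,0,0,0,0,-1],
    [-0.48,0.07,0,0,0,0,-1],
    [-0.48,0.09,0,0,0,0,-1],
    [-0.48,0.11,0,0,0,0,-1],
    [-0.47,0.12,0,0,0,0,-1],
    [-0.47,0.14,0,0,0,0,-1],
    [-0.46,0.15,0,0,0,0,-1],
    [0,0,0,0,0,0,-1],
    [0,0,0,0,0,0,-1],
  ],
)

```text
time: 16.22
tool_pos: [0.377, 0.2308, 0.0644]
tool_rot: [-0.0, 0.63, 0.777, -0.001]
contact_force: [-5.9, -2.6, 9.0]
gripper_width: 0.194
grasp_force: 58.9
```

```bash
cat >> h.py <<'E'
def ang(C=(.496,.304)):
    s,p,R=rep();d=p[:2]-C;th=np.arctan2(d[1],d[0])%(2*np.pi)
    F=s["contact_force"];u=d/np.linalg.norm(d);print("rad",np.linalg.norm(d).round(4),"ang deg",np.degrees(th).round(2),"F rad",(F[:2]@u).round(1),"F tan",(F[0]*-u[1]+F[1]*u[0]).round(1))
E
python3 -c "
from h import *
ang()"
```

```text
t 16.22 p [0.377  0.2308 0.0644] w 0.194 gf 58.9 F [-5.9 -2.6  9. ] q [ 0.38 -0.2   2.18 -0.    1.16  0.17]
tool x,y,z [[-0.207, 0.978, -0.001], [0.978, 0.207, -0.002], [-0.002, -0.001, -1.0]]
rad 0.1397 ang deg 211.61 F rad 6.3 F tan -0.9
```

move_arm(
  rows=[
    [-0.48,0.12,-0.05,0,0,0,-1],
    [-0.45,0.19,-0.05,0,0,0,-1],
    [-0.44,0.2,0,0,0,0,-1],
    [-0.44,0.22,0,0,0,0,-1],
    [-0.43,0.23,0,0,0,0,-1],
    [-0.42,0.25,0,0,0,0,-1],
    [-0.41,0.26,0,0,0,0,-1],
    [-0.4,0.28,0,0,0,0,-1],
    [-0.39,0.29,0,0,0,0,-1],
    [0,0,0,0,0,0,-1],
    [0,0,0,0,0,0,-1],
  ],
)

```text
time: 17.13
tool_pos: [0.405, 0.1971, 0.0646]
tool_rot: [-0.0, 0.63, 0.777, -0.001]
contact_force: [-4.4, -4.2, 2.2]
gripper_width: 0.193
grasp_force: 58.9
```

```bash
python3 -c "
from h import *
ang()"
```

```text
t 17.13 p [0.405  0.1971 0.0646] w 0.193 gf 58.9 F [-4.4 -4.2  2.2] q [ 0.29 -0.18  2.16 -0.    1.16  0.08]
tool x,y,z [[-0.207, 0.978, -0.001], [0.978, 0.207, -0.002], [-0.002, -0.001, -1.0]]
rad 0.1403 ang deg 229.6 F rad 6.0 F tan -0.6
```

move_arm(
  rows=[
    [-0.41,0.26,0,0,0,0,-1],
    [-0.37,0.32,0,0,0,0,-1],
    [-0.36,0.33,0,0,0,0,-1],
    [-0.35,0.34,0,0,0,0,-1],
    [-0.34,0.35,0,0,0,0,-1],
    [-0.32,0.37,0,0,0,0,-1],
    [-0.31,0.38,0,0,0,0,-1],
    [-0.3,0.39,0,0,0,0,-1],
    [-0.28,0.4,0,0,0,0,-1],
    [0,0,0,0,0,0,-1],
    [0,0,0,0,0,0,-1],
  ],
)

```text
time: 18.05
tool_pos: [0.4424, 0.1737, 0.0646]
tool_rot: [0.001, 0.63, 0.777, -0.001]
contact_force: [-3.0, -5.9, 1.6]
gripper_width: 0.193
grasp_force: 59.2
```

```bash
python3 -c "
from h import *
ang()"
```

```text
t 18.05 p [0.4424 0.1737 0.0646] w 0.193 gf 59.2 F [-3.  -5.9  1.6] q [ 0.22 -0.11  2.1  -0.    1.15  0.01]
tool x,y,z [[-0.207, 0.978, -0.002], [0.978, 0.207, -0.001], [-0.001, -0.002, -1.0]]
rad 0.1409 ang deg 247.63 F rad 6.5 F tan -0.5
```

move_arm(
  rows=[
    [-0.28,0.39,0,0,0,0,-1],
    [-0.26,0.41,0,0,0,0,-1],
    [-0.24,0.42,0,0,0,0,-1],
    [-0.23,0.43,0,0,0,0,-1],
    [-0.21,0.44,0,0,0,0,-1],
    [-0.2,0.45,0,0,0,0,-1],
    [-0.18,0.46,0,0,0,0,-1],
    [-0.16,0.46,0,0,0,0,-1],
    [-0.15,0.46,0,0,0,0,-1],
    [-0.07,0.23,0,0,0,0,-1],
    [0,0,0,0,0,0,-1],
    [0,0,0,0,0,0,-1],
    [0,0,0,0,0,0,-1],
  ],
)

```text
time: 19.13
tool_pos: [0.4873, 0.1628, 0.0646]
tool_rot: [0.001, 0.629, 0.777, -0.001]
contact_force: [-1.1, -5.9, 0.4]
gripper_width: 0.195
grasp_force: 59.3
```

```bash
python3 - <<'E'
from h import *
ang()
from plant import manip
f=manip.grab_frame("top");C=proj(f,[.495,.302,.042]);print("plate px",C)
hsv=cv2.cvtColor(f["img"],cv2.COLOR_BGR2HSV)
m=((hsv[...,1]<60)&(hsv[...,2]>215)).astype(np.uint8)
n,l,st,ce=cv2.connectedComponentsWithStats(m)
for i in range(1,n):
    if np.linalg.norm(ce[i]-C)<40 and st[i,4]>15: print(st[i],ce[i].round(1))
u,v=C.round().astype(int);print(hsv[v-16:v+20:3,u-12:u+36:3,2])
E
```

```text
t 19.13 p [0.4873 0.1628 0.0646] w 0.195 gf 59.3 F [-1.1 -5.9  0.4] q [ 0.18 -0.02  2.01 -0.    1.14 -0.03]
tool x,y,z [[-0.208, 0.978, -0.003], [0.978, 0.208, -0.0], [0.0, -0.003, -1.0]]
rad 0.1414 ang deg 266.46 F rad 5.9 F tan -0.7
plate px [183.57660475 200.60723899]
[172 190  20  20  80] [180.8 196.1]
[[144 130 145 137 138 141 142 127 138 131 136 133 137 142 145 153]
 [138 146 132 154 108 159 187 138 129 152 153 150 147 144 140 133]
 [129 152 243 234 252 255 195 168 131 136 136 127 117 120 113 114]
 [156 229 183 175 179 235 246  65 132  72 118 111 115 107 102  98]
 [172 182 165 162 172 143 231  25 126  45 101  94  91  87  74  72]
 [233 155 140 175 175 176 130 255 122  50  74  60  57  66  58  50]
 [162 221 135 179 173 210 227 255 126  98 121 212  89  54  59  46]
 [146 241 165 173 159 104 127 107 128 141  65  79  65  51  50  51]
 [172 140 132 128 123 148 106  72 130 132  60 140 139 118 118 126]
 [100 157  69  86  87  78  86 140 153 130 128 125 119 117 124 125]
 [159 126 153 136 123  91 140 134 126 135 116 116 120 105 124 104]
 [133 135 137 133 111  79 130 141 123 149  63 105 106 117 120 120]]
```

```bash
python3 - <<'E'
from h import *
import pickle
from plant import manip
F=pickle.load(open('f4.pkl','rb'))[0];G=pickle.load(open('f5.pkl','rb'))[0]
for n,old in(("scene",F["scene"]),("top",G["top"])):
    f=manip.grab_frame(n)
    for z,h in((.122,7),(.075,7),(.045,7)):
        u,v=proj(f,[.496,.304,z]).round().astype(int)
        t=old["img"][v-h:v+h+1,u-11:u+12];w=f["img"][v-h-8:v+h+9,u-19:u+20]
        r=cv2.matchTemplate(w,t,cv2.TM_CCOEFF_NORMED);_,m,_,l=cv2.minMaxLoc(r);print(n,z,"corr",round(m,3),"shift px",l[0]-8,l[1]-8)
E
```

```text
scene 0.122 corr 0.411 shift px -1 3
scene 0.075 corr 0.489 shift px -5 0
scene 0.045 corr 0.399 shift px -4 1
top 0.122 corr 0.587 shift px 0 0
top 0.075 corr 0.283 shift px 0 1
top 0.045 corr 0.265 shift px 0 0
```

```bash
python3 - <<'E'
from h import *
import pickle
from plant import manip
G=pickle.load(open('f5.pkl','rb'))[0]["top"];f=manip.grab_frame("top")
for z in(.042,.122): print(z,proj(f,[.496,.304,z]).round(1))
d=cv2.absdiff(f["img"],G["img"]).max(2)
for im in(G["img"],f["img"]):
    g=cv2.cvtColor(im,cv2.COLOR_BGR2GRAY)
    for r in g[182:218]: print("".join(" .:-=+*#%@"[min(9,x//26)] for x in r[162:212]))
    print("----")
E
```

```text
0.042 [183.1 200.4]
0.122 [179.7 197.1]
---------=------====-==--++===---=-=----=-========
=======--===-=-==========++++====+==+==========+++
==================================================
==================================================
========================+=========================
===============--=+++===++++*=====================
=================++++==:++++*++-==========+=+=+===
==============+++==*###**===+++===================
-=--==========**#@%@@@@@%%*==++++===-=============
============**##%@%@@@@@@@@%*--*++==========++====
===========*#*####*##%%%#%@@@*:++++===+=====+=====
==========*#+###***#**#%#%%@@@*=*=+===============
=========+#*+##********%@%%%@@@===+++======+======
=========**+##*+**++++=+%%%%%@@@-++++-============
=========%+*##*++***+*==#%%%%%@@=++++====+========
========+#+*##*#+******++*%%%%@@*-=*++-===========
========+#+##***********#+#%%%@@@:-+*+:===========
========+#*##+++********#++%%%@@@--*++-=======+===
========+###*+*****#****%+=*%%@@@:***+-========+==
=========*%#*++****+***#%===@%@@@ ==*+-===========
=========+%#**=##+=--*#%#=-=*@@@@.-+*+-=
[... 1921 characters left out ...]
****###*==+-+@:----=..:-==-=-...
=======-+=-%@@#**+*#####*==--=+%.+---=...:::::.:..
========++++@@%+*******+==--=++--=----...=:::::...
=====--=+#**#@@#=++=====-===++-:=-----...=--------
===++:+%##%==#@@=+=-=--+=++++-::-=----...=======--
=*@==##%%*+:-+#@=+==++=+++++-:::+-----...-======--
%=#:*%#*+-:=+=:*=*+***++++=-:::-*-----:..-=-----::
@.:-#%=-:+=+++=:-===++==--:::::-++----=.:---------
*=-++*%=-=-=+++-::::-:::::::---++=----=:----------
=*:+%+*--===+++=+=::-:::--:---++=:-----:----------
=+%+#-.::++++=++++=---:------++-:------.----------
==*-:::==++=====+++++-==:---==-===-----.----:-----
===-::=+++=====-=-++*==-:=-:---===-----:----:-::--
+====-===========-==-:::.-=--=====-=-==-::::::=+::
----
```

The top view shows the glass still standing inside the plate circle. The TCP has advanced 73°, about 1.27 rad, so the lever is in the fourth notch. Handing in.

```bash
python3 -c "
from h import *
ang()
from plant import manip
print(manip.job_done())"
```

```text
t 19.33 p [0.4872 0.1628 0.0646] w 0.191 gf 59.3 F [-2.1 -7.2  0. ] q [ 0.18 -0.02  2.01 -0.    1.14 -0.03]
tool x,y,z [[-0.208, 0.978, -0.003], [0.978, 0.208, -0.0], [0.0, -0.003, -1.0]]
rad 0.1414 ang deg 266.43 F rad 7.3 F tan -1.7
the job is handed in; nothing more can be done
None
```

The job is handed in at 19.3 s with no verdict shown: the glass stands upright on the plate, released before the lever was touched, and the jaws hold the black grip with the lever about 73° on, in the fourth notch by the measured tool angle.

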